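Clamp a glued-up case while it sets

ROBOT

A 6-joint arm with a two-finger parallel gripper is mounted at the origin on the work surface. World frame = base frame: x ahead of the robot, y to its left, z up, the work surface at z = 0. Lengths are in m, angles in rad, forces in N, time in s.
With the tool pointing down it reaches from about 0.3 to 0.775 m from the base axis. Payload 14.6 kg.
Tool frame: the origin (TCP) lies midway between the tips of the shut fingers; the grasp point (between the pads) lies env.pinch_z behind it (env.pinch_z is the distance from the TCP to the grasp point, in m); z points along the fingers, x is the direction in which the jaws open and shut, and the axes are right-handed (so a half turn about z gives the same grasp; the last joint's range is limited). The gripper opens to 85 mm and grips with 20 to 120 N. Pads are 22 mm wide; open, the fingers measure 114 mm over their backs; the gripper's body (76 mm by 85 mm) begins 54 mm behind the grasp point. The pads swing forward as they close: fully open they stand 13 mm farther back than shut.
Start: joints at [1.27, 0.3, 1.521, -0, 1.321, -0.067], TCP at [0.127, 0.535, 0.231] pointing down, gripper open.
Joint ranges: [-3.03, 3.03], [-0.79, 2.21], [0.23, 2.52], [-1.04, 4.18], [0, 3.07], [-2.55, 2.55]. Speed limits (rad/s): [2.22, 2.22, 2.57, 3.14, 3.14, 3.14].

INTERFACE

Orientations are given as a rotation vector (axis times angle).
In Python, from plant import env, capture, camera_params, find_in, tip_of gives the robot as it stands.
- The arm moves only by the tool jog_arm, never from a script. Its argument "targets" is one flat list of numbers, 7 for each row, row after row: the shift along the world's x, y, z in mm, then the turn, a rotation vector about the world's x, y, z in rad, then the opening, from -1 (shut) to 1 (fully open), so that 0 is half open. In form: [tx, ty, tz, ax, ay, az, fingers, tx, ty, tz, ax, ay, az, fingers, ...]. A call has 1 to 12 rows; each row is the pose to reach, as a shift and turn from the pose commanded when the call began; what a row does not reach only later rows make up. A row lasts 1/12 s, in which the tool goes at most 41.7 mm and 7.16 degrees, less where a joint would pass 70% of its speed; a pose out of reach is approached as far as the arm can. A call with a gripper value outside its range is refused whole. The fingers move at their own pace and stop on an object; the grip force is fixed at half the most. Time passes only in rows, so rows that repeat a pose let the fingers close. It gives the time, the measured TCP pose, the force and the opening at its end, in the units of the state.
- env.observe(): the state, without advancing time (a new reading comes with each control period).
- capture(name): name is "scene" or "top" or "wrist"; returns the picture (480x640x3 uint8, red, green, blue); there is no depth.
- camera_params(name): a dict with "intrinsics" (3x3 intrinsics, pixels), "dist_coeffs" ([k1, k2, p1, p2, k3] as OpenCV has them; the pictures are not rectified), "R" (3x3) and "t" (3): a world point X has camera coordinates R X + t. Camera axes: x right, y down, z forward; pixel columns grow to the right and rows downward; lengths in m; the calibration is good to about 2 mm. A picture is of the moment at which its call begins: read the wrist's pose just before it. camera_params takes no time and is no camera call; for the wrist camera it gives the pose at the moment of the call.
- env.close_job(): hands the job in, once; it reports no verdict.
Trained networks look in the newest picture that a camera, given by its name, has taken for a name from the list of things; names that differ only in an ending like _2 or _b are one class to them, and where a whole thing is asked for, a point or a joint stands for the part that bears it (a point fixed in the world has none). Each returns a list of dicts, best first, with "conf" (0 to 1); they miss things now and then, are a little off and sometimes report something else, mostly with a low value. They report only what shows in the picture. A call takes as long as a camera call.
- find_in(camera, name): "uv" ([column, row] in pixels, amid what is visible of it).
- tip_of(camera, name): "uv" ([column, row] in pixels: a listed point, or the origin of a listed thing).
The state is a dict: "clock": time; "qpos": joint angles; "qd": joint speeds; "joint_efforts": joint torques, N m; "tool_pos": TCP position; "tool_rot": TCP orientation; "ft_force": force on the tool from outside, world axes, zero at the start; "moment": the same for the moment, N m; "finger_gap": finger opening in m.
Only numpy, scipy, OpenCV 4.12 (cv2) and the standard library are available. Lean on these libraries where they do the work, as an engineer would, in place of code of your own. Each camera call takes 0.05 s, during which the arm holds its last target.

TASK

Slide the glued-up case along the board until it is up against the end stop under the clamp. Then slide the clamp's jaw down the bar, pressing on its arm until the foot bears on the case and the arm tilts and binds, and turn the wooden handle clockwise a good quarter turn so that the case is clamped tight. Let go, and leave the mug, the stapler and the round case where they are.

Things in the scene. Friction and masses are not known exactly. Their poses are not given: they have to be found in the camera images.
- station: Fixed plywood board 360 x 130 x 18 mm with the clamp. Origin on the table, below the screw axis, mid-board. +x points from the screw to the upright bar; the open -x end faces the robot, roughly. The steel bar (18 x 25 mm) stands at x = +145 mm and rises 272 mm above the table; the jaw's head round it is 40 mm square and 120 mm high.
- seat (a point): Centre of the case's place on the board's upper face (18 mm above the table), under the screw; axes as the board. Two wooden rails along x, 12 mm high, inner faces at y = +-31.5 mm, run from x = -170 to +80 mm; the end stop across them, 30 mm high, has its face at x = +80 mm.
- case: Glued-up case: oblong box 160 mm long (x), 56 wide (y), 45 high, 0.2 to 0.45 kg, cork-brown with a white band round its middle, loose between the rails, long side along the board. Origin at its centre. It starts 35 to 70 mm short of the end stop; against the stop its centre is over the board's origin. It can be pushed along by its near (-x) end face.
- press (a point): Point on the upper face of the clamp's horizontal arm, 80 mm from the screw axis and 65 mm from the bar: the place to press the jaw down. The dark steel arm is 18 mm wide and 22 mm thick and runs from the bar to the screw. Its x axis points to the bar.
- handle (a point): Centre of the clamp's wooden T-handle: a crosspiece 70 mm long (this point's y axis), 16 mm thick (its x axis) and 20 mm high, on the vertical screw, 60 mm above the arm's centre line; below it are 34 mm of free height over the arm's screw boss, with only the 18 mm thick screw shank in it. Turns about the vertical screw.
- foot: Ball-shaped dark rubber foot under the screw, 32 mm across. Origin at its lowest point. It sits springily on the screw (30 N/mm).
- jaw (a joint): How far the jaw has slid down the bar from its highest place, m; 0 to 0.035 at the start. It stays where it is left; about 3 N downward slides it. With the case in place under it, the foot meets the case near 0.058.
- jaw_tilt (a joint): Tilt of the clamp's arm, rad: about -0.01 hanging free, grows as its screw end is lifted by the work. From about 0.02 it binds on the bar: the jaw stays, and more load tilts it a little further. Pressing down at press 5 to 6 mm beyond first contact (about 13 to 18 N) brings it there.
- screw (a joint): Angle of the handle, rad: grows as it is turned clockwise seen from above, which drives the foot down 2 mm per rad; -0.25 to 0.25 at the start, range -0.6 to 6. It turns with about 0.12 N m and stays where left. Turning it to 1.25 or more after the arm has bound clamps tight (about 15 to 28 N).
- mug: White mug, 80 mm across, 90 mm high, a bystander. Origin under its centre.
- stapler: Stapler, 140 mm long, 45 mm high, a bystander. Origin under its centre.
- round_case: Round cork-brown case with a white band, 120 mm across, 46 mm high, a bystander. Origin under its centre.

How it is judged:
On the way, in this order (a step that is already met when the one before it is completed fails the run):
1. the case is up against the end stop under the clamp (x of case in the frame of station above -0.007 m and z of case in the frame of station below 0.045 m), for 0.2 s.
2. the jaw is down, its foot bears on the case and the arm has tilted (contact force between foot and case above 1 N and value of joint jaw_tilt above 0.011 rad), for 0.2 s.
3. the handle is screwed tight (contact force between foot and case above 8 N and value of joint screw above 0.9 rad), for 0.2 s.
At the end, for the whole second after the job is handed in: The case lies flat between the rails within 9 mm of the end stop and at rest, the clamp's arm is tilted by more than 0.011 rad, the handle stands past 0.9 rad, and the foot presses on the case with more than 8 N with the robot clear of everything (all of step 3 and x of case in the frame of station above -0.009 m and z of case in the frame of station below 0.045 m and value of joint jaw_tilt above 0.011 rad and linear speed of case below 0.01 m/s); the robot touches nothing.
It fails at once if the mug was moved by more than 30 mm (distance of mug from where it was at the start of the episode above 0.03 m).
It fails at once if the stapler was moved by more than 30 mm (distance of stapler from where it was at the start of the episode above 0.03 m).
It fails at once if the round case was moved by more than 30 mm (distance of round_case from where it was at the start of the episode above 0.03 m).
It also fails if it takes over 64 s, if anything falls off the work surface, if the arm or the gripper's body presses on something with over 40 N, if the wrist force passes 120 N, or if a joint passes its speed limit or range.

## Working session

There is one attempt and no reset: what is moved stays moved. The work goes in short steps, Python scripts to look and compute and a tool call to move; the robot and the scene stay as the last step left them, time stands still between calls to the robot, and variables do not carry over. Pictures are saved under pics/ and viewed, and the job is handed in when it is done.

Besides the shell and the picture viewer there is one more tool, called after "Call:" by a JSON object that holds its "fn" and its "kwargs". jog_arm: Moves the arm, as the interface text tells. Its arguments: {"type":"object","properties":{"targets":{"type":"array"}},"required":["targets"]}

```bash
ls; mkdir -p pics; python3 - <<'E'
from plant import env, capture, camera_params, find_in, tip_of
import cv2
print(env.observe(), env.pinch_z)
for n in ("scene","top","wrist"):
    im=capture(n); cv2.imwrite(f"pics/{n}0.png",im[:,:,::-1])
    for t in ("case","press","handle","foot","jaw","seat","station","mug","stapler","round_case"):
        for f in (tip_of,find_in):
            try: r=f(n,t); print(n,t,f.__name__,[(d['conf'],[round(float(v)) for v in d['uv']]) for d in r[:2]])
            except Exception as e: print(n,t,f.__name__,e)
E
```

```text
pics
{'clock': 0.0, 'qpos': array([ 1.27039702e+00,  3.00473749e-01,  1.52158908e+00,  7.37119709e-06,
        1.32066211e+00, -6.65973641e-02]), 'qd': array([-0.00019705, -0.00207258,  0.00037876, -0.0001439 , -0.00105452,
       -0.00088185]), 'joint_efforts': array([-8.58140611e-04, -5.43507707e+01, -3.61791337e+01, -9.40066457e-05,
        4.21457153e-03,  8.60707814e-06]), 'tool_pos': array([0.12735514, 0.53481864, 0.23071647]), 'tool_rot': array([ 2.46488043e+00,  1.94678604e+00, -1.47206989e-03]), 'ft_force': array([-0.6442912 , -0.24376687, -0.25910227]), 'moment': array([-0.01278577,  0.00757766, -0.00309178]), 'finger_gap': 0.08552833291448575} 0.0187
scene case call [(0.74, [332, 254])]
scene case call [(0.58, [333, 253])]
scene press call [(0.8, [309, 242])]
scene press call [(0.97, [304, 248])]
scene handle call [(0.77, [325, 197])]
scene handle call [(0.74, [332, 196])]
scene foot call [(0.56, [326, 238])]
scene foot call []
scene jaw call it knows: case, foot, handle, mug, press, round_case, seat, stapler, station
scene jaw call [(0.75, [304, 247])]
scene seat call [(0
[... 1070 characters left out ...]
4, 239])]
top mug call [(0.8, [444, 297])]
top stapler call [(0.57, [444, 241]), (0.52, [311, 270])]
top stapler call [(0.83, [444, 241])]
top round_case call [(0.77, [170, 270])]
top round_case call [(0.78, [168, 266])]
wrist case call []
wrist case call []
wrist press call []
wrist press call []
wrist handle call []
wrist handle call []
wrist foot call []
wrist foot call []
wrist jaw call it knows: case, foot, handle, mug, press, round_case, seat, stapler, station
wrist jaw call []
wrist seat call []
wrist seat call []
wrist station call []
wrist station call []
wrist mug call []
wrist mug call []
wrist stapler call []
wrist stapler call []
wrist round_case call []
wrist round_case call []
```

```bash
python3 - <<'E'
import cv2
for n in("scene","top"):
    im=cv2.imread(f"pics/{n}0.png")
    c=im[130:330,120:600] if n=="scene" else im[150:330,220:500]
    cv2.imwrite(f"pics/{n}0c.png",cv2.resize(c,None,fx=800/c.shape[1],fy=800/c.shape[1],interpolation=cv2.INTER_CUBIC))
from plant import camera_params,env
import numpy as np
for n in ("scene","top"):
    p=camera_params(n); print(n,p, -np.array(p['R']).T@p['t'])
print(env.observe()['clock'])
E
```

```text
scene {'intrinsics': array([[519.00905655,   0.        , 315.09183958],
       [  0.        , 519.00905655, 236.42144913],
       [  0.        ,   0.        ,   1.        ]]), 'dist_coeffs': array([-0.13952396,  0.        ,  0.        ,  0.        ,  0.        ]), 'R': array([[-0.36279405,  0.93165255, -0.02009982],
       [ 0.62112778,  0.22568103, -0.75051206],
       [-0.69468033, -0.28476587, -0.66055101]]), 't': array([ 0.22648724, -0.26937559,  1.57729543])} [1.34520099 0.29894544 0.84426682]
top {'intrinsics': array([[522.84636122,   0.        , 319.83941552],
       [  0.        , 522.84636122, 241.11702712],
       [  0.        ,   0.        ,   1.        ]]), 'dist_coeffs': array([-0.0293549,  0.       ,  0.       ,  0.       ,  0.       ]), 'R': array([[-0.02673941, -0.99963781, -0.0030421 ],
       [-0.97769727,  0.02678643, -0.20830396],
       [ 0.20831001, -0.00259567, -0.97805941]]), 't': array([0.00270041, 0.61566211, 1.46239647])} [ 0.29737156 -0.00999606  1.5585637 ]
3.0
```

View pics/scene0.png

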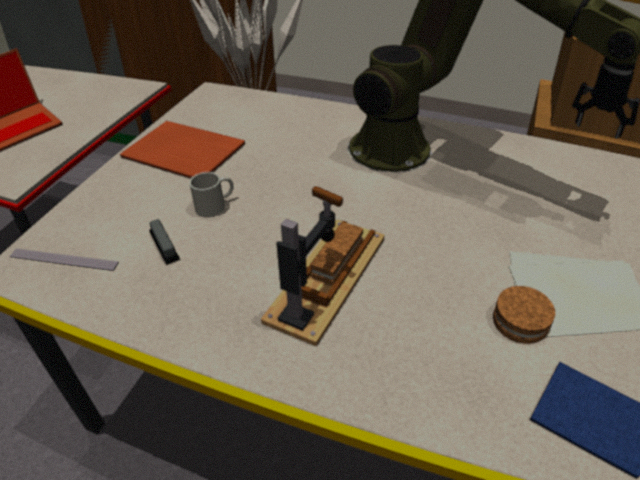

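View pics/top0.png

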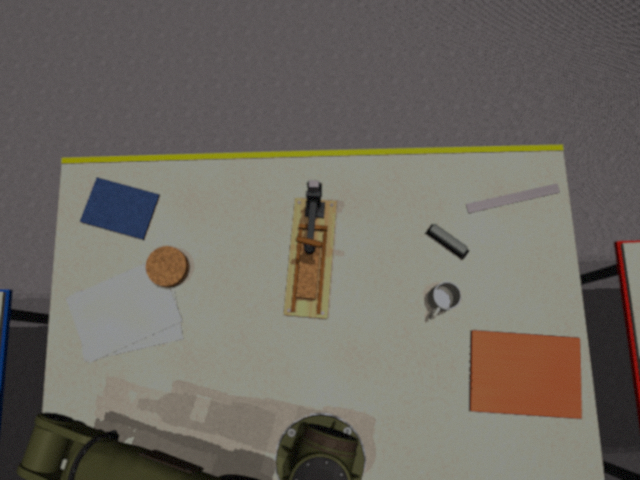

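View pics/scene0c.png

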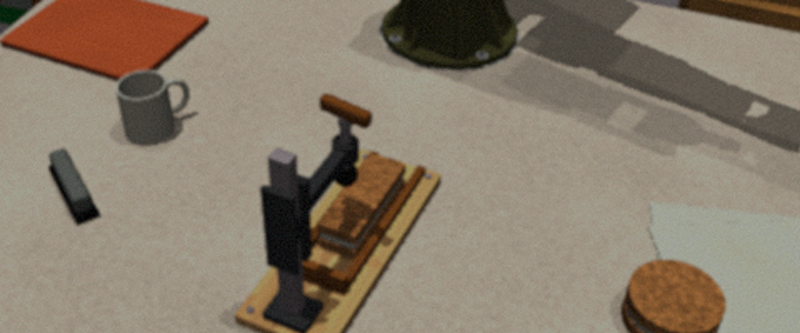

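View pics/top0c.png

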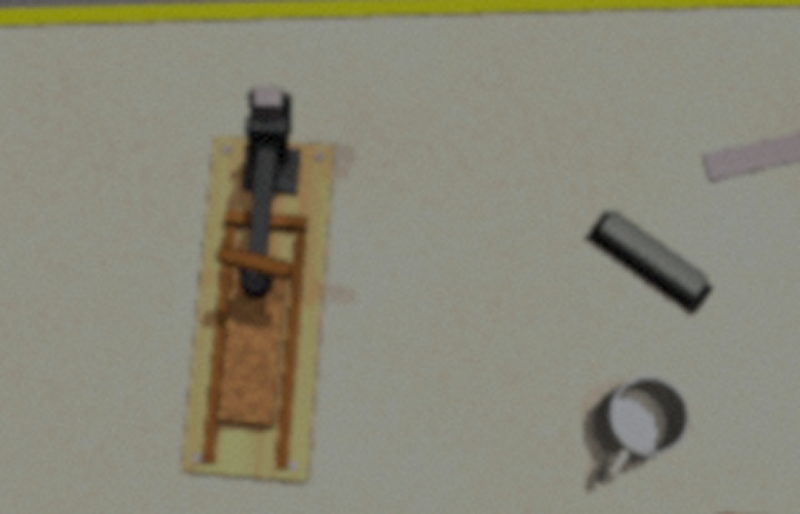

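```bash
cat > h.py <<'E'
import numpy as np, cv2
from plant import env, capture, camera_params, find_in, tip_of
def proj(P,p):
    return cv2.projectPoints(np.array(P,float).reshape(-1,3),cv2.Rodrigues(np.array(p['R']))[0],np.array(p['t']),p['intrinsics'],p['dist_coeffs'])[0].reshape(-1,2)
def ray(uv,p):
    n=cv2.undistortPoints(np.array([[uv]],float),p['intrinsics'],p['dist_coeffs']).ravel()
    R=np.array(p['R']); return -R.T@p['t'], R.T@np.array([n[0],n[1],1])
def at_z(uv,p,z):
    o,d=ray(uv,p); return o+d*(z-o[2])/d[2]
def tri(l):
    A=np.zeros((3,3));b=np.zeros(3)
    for uv,p in l:
        o,d=ray(uv,p);d=d/np.linalg.norm(d);M=np.eye(3)-np.outer(d,d);A+=M;b+=M@o
    return np.linalg.solve(A,b)
E
cat > fit.py <<'E'
from h import *
from scipy.optimize import least_squares
T=camera_params("top");S=camera_params("scene")
ct=lambda u,v:(220+u*.35,150+v*.35); cs=lambda u,v:(120+u*.6,130+v*.6)
obs=[(T,ct(213,138),(.18,.065,.018)),(T,ct(331,143),(.18,-.065,.018)),(T,ct(308,480),(-.18,-.065,.018)),(T,ct(184,470),(-.18,.065,.018)),
 (S,cs(440,177),(-.18,-.065,.018)),(S,cs(237,312),(.18,.065,.018)),(T,ct(268,97),(.145,0,.272)),(S,cs(283,156),(.145,0,.272))]
def loc(x,P): c,s=np.cos(x[2]),np.sin(x[2]); return [x[0]+c*P[0]-s*P[1],x[1]+s*P[0]+c*P[1],P[2]]
r=lambda x:np.concatenate([proj(loc(x,P),p)[0]-uv for p,uv,P in obs])
f=least_squares(r,[.55,0,0],loss="soft_l1"); print(f.x); print(r(f.x).reshape(-1,2).round(1))
x=f.x
def tost(w): c,s=np.cos(x[2]),np.sin(x[2]); d=w-np.array([x[0],x[1],0]); return np.round([c*d[0]+s*d[1],-s*d[0]+c*d[1],d[2]],4)
print("handle",tost(tri([(ct(256,262),T),(cs(346,110),S)])), "net",tost(tri([((311,240),T),((325,197),S)])))
print("press net",tost(tri([((314,219),T),((309,242),S)])))
for e in [(220,255),(292,270)]: print("h end",tost(at_z(ct(*e),T,.23)))
for e in [(322,100),(370,118)]: print("h end S",tost(at_z(cs(*e),S,.23)))
for e in [(219,422),(273,428)]: print("case near",tost(at_z(ct(*e),T,.063)))
print("case net",tost(at_z((307,272),T,.04)),tost(at_z((332,254),S,.04)))
print("mug",at_z((439,295),T,0),at_z((209,211),S,0),"stap",at_z((444,241),T,.0),"rc",at_z((170,270),T,0))
E
python3 fit.py
```

```text
[ 0.58004932  0.01423305 -0.11326273]
[[  0.4  -1.4]
 [  1.4   0.3]
 [ -0.4   0.5]
 [ -1.2   0.1]
 [-46.9 -17.7]
 [ 54.2  23.9]
 [  0.1  -0.6]
 [ -0.   -1.2]]
handle [-0.0006 -0.0009  0.2304] net [ 0.0042 -0.0041  0.2302]
press net [ 0.0761 -0.0039  0.1695]
h end [0.0033 0.0321 0.23  ]
h end [-0.005  -0.0344  0.23  ]
h end S [-0.0063 -0.0355  0.23  ]
h end S [2.00e-04 3.13e-02 2.30e-01]
case near [-0.1317  0.0278  0.063 ]
case near [-0.133  -0.0266  0.063 ]
case net [-0.0518  0.006   0.04  ] [-0.037  -0.0086  0.04  ]
mug [ 0.45515061 -0.36537385  0.        ] [ 0.45834863 -0.3655462   0.        ] stap [ 0.61931014 -0.3927848   0.        ] rc [0.55249719 0.44097944 0.        ]
```

```bash
sed -i 's/(S,cs(440,177),(-.18,-.065,.018)),(S,cs(237,312),(.18,.065,.018))/(S,cs(440,177),(-.18,.065,.018)),(S,cs(237,312),(.18,-.065,.018))/' fit.py
cat >> fit.py <<'E'
def w(P): return np.round(loc(x,P),4)
print({k:w(P) for k,P in dict(pre=(-.165,0,.1),pushend=(-.08,0,.035),press=(.08,0,.18),handle=(0,0,.23)).items()})
E
python3 fit.py
```

```text
[ 0.58006123  0.01382269 -0.10234191]
[[-0.1 -1.2]
 [ 0.9  0.1]
 [ 0.4  0.3]
 [-0.5  0.4]
 [ 0.6 -3. ]
 [-1.2  1.3]
 [-0.4 -0.7]
 [ 0.5 -1. ]]
handle [-0.0007 -0.0005  0.2304] net [ 0.0041 -0.0037  0.2302]
press net [ 0.076  -0.0043  0.1695]
h end [0.0036 0.0324 0.23  ]
h end [-0.0054 -0.034   0.23  ]
h end S [-0.0068 -0.035   0.23  ]
h end S [0.0005 0.0317 0.23  ]
case near [-0.1315  0.0297  0.063 ]
case near [-0.1334 -0.0247  0.063 ]
case net [-0.0518  0.007   0.04  ] [-0.0372 -0.0077  0.04  ]
mug [ 0.45515061 -0.36537385  0.        ] [ 0.45834863 -0.3655462   0.        ] stap [ 0.61931014 -0.3927848   0.        ] rc [0.55249719 0.44097944 0.        ]
{'pre': array([0.4159, 0.0307, 0.1   ]), 'pushend': array([0.5005, 0.022 , 0.035 ]), 'press': array([0.6596, 0.0056, 0.18  ]), 'handle': array([0.5801, 0.0138, 0.23  ])}
```

Call:
{"fn": "jog_arm", "kwargs": {"targets": [284,-504,-80,0,0,-1.44,-1,284,-504,-80,0,0,-1.44,-1,284,-504,-80,0,0,-1.44,-1,284,-504,-80,0,0,-1.44,-1,284,-504,-80,0,0,-1.44,-1,284,-504,-80,0,0,-1.44,-1,284,-504,-80,0,0,-1.44,-1,284,-504,-80,0,0,-1.44,-1,284,-504,-80,0,0,-1.44,-1,284,-504,-80,0,0,-1.44,-1,284,-504,-80,0,0,-1.44,-1,284,-504,-80,0,0,-1.44,-1]}}

```text
clock: 4.0
tool_pos: [0.3712, 0.1015, 0.1629]
tool_rot: [-3.137, 0.173, -0.002]
ft_force: [1.1, 1.5, -0.1]
finger_gap: -0.0002
```

Call:
{"fn": "jog_arm", "kwargs": {"targets": [20,-40,-10,0,0,0,-1,30,-60,-10,0,0,0,-1,30,-60,-10,0,0,0,-1,30,-60,-10,0,0,0,-1]}}

```text
clock: 4.33
tool_pos: [0.4007, 0.0427, 0.1527]
tool_rot: [-3.137, 0.166, 0.001]
ft_force: [-1.1, -0.2, 0.3]
finger_gap: -0.0002
```

Call:
{"fn": "jog_arm", "kwargs": {"targets": [8,-11,-25,0,0,0,-1,8,-12,-60,0,0,0,-1,8,-12,-95,0,0,0,-1,8,-12,-115,0,0,0,-1,8,-12,-115,0,0,0,-1,8,-12,-115,0,0,0,-1]}}

```text
clock: 4.83
tool_pos: [0.4082, 0.0324, 0.038]
tool_rot: [-3.138, 0.16, 0.002]
ft_force: [-0.3, 0.1, 0.9]
finger_gap: 0.0
```

```bash
python3 - <<'E'
from h import *
print(env.observe()['tool_pos'],env.observe()['ft_force'])
for n in("scene","top"):
    im=capture(n)
    c=im[130:330,220:460] if n=="scene" else im[150:340,220:420]
    cv2.imwrite(f"pics/{n}1c.png",cv2.resize(c,None,fx=3,fy=3,interpolation=cv2.INTER_CUBIC)[:,:,::-1])
E
```

```text
[0.40817553 0.03240717 0.03796887] [-0.26627064  0.14008111  0.91747954]
```

View pics/scene1c.png

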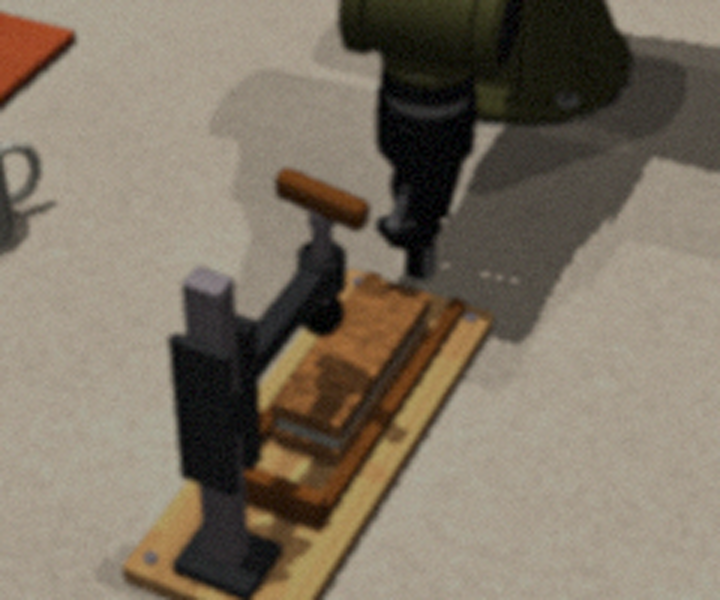

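View pics/top1c.png

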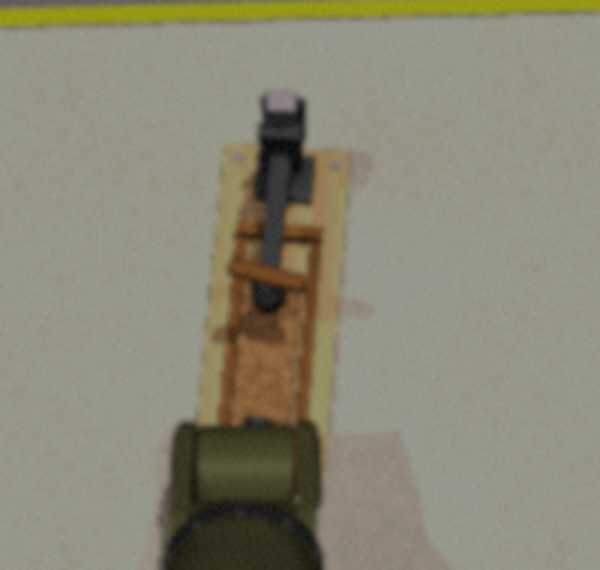

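Call:
{"fn": "jog_arm", "kwargs": {"targets": [10,-1,0,0,0,0,-1,20,-2,0,0,0,0,-1,28,-3,0,0,0,0,-1,34,-3.5,0,0,0,0,-1,40,-4,0,0,0,0,-1,46,-4.7,0,0,0,0,-1,52,-5.3,0,0,0,0,-1,58,-5.9,0,0,0,0,-1,64,-6.5,0,0,0,0,-1]}}

```text
clock: 5.68
tool_pos: [0.473, 0.025, 0.0378]
tool_rot: [3.137, -0.162, -0.0]
ft_force: [-3.7, -0.4, 2.9]
finger_gap: -0.0002
```

Call:
{"fn": "jog_arm", "kwargs": {"targets": [4,-0.4,0,0,0,0,-1,8,-0.8,0,0,0,0,-1,10,-1,0,0,0,0,-1]}}

```text
clock: 5.93
tool_pos: [0.483, 0.024, 0.0377]
tool_rot: [3.137, -0.162, 0.0]
ft_force: [-3.1, 0.1, 1.3]
finger_gap: -0.0001
```

```bash
python3 - <<'E'
from h import *
print(env.observe()['tool_pos'],env.observe()['ft_force'])
for n in("scene","top"):
    im=capture(n)
    c=im[130:330,220:460] if n=="scene" else im[150:340,220:420]
    cv2.imwrite(f"pics/{n}2c.png",cv2.resize(c,None,fx=3,fy=3,interpolation=cv2.INTER_CUBIC)[:,:,::-1])
E
```

```text
[0.48302246 0.02396045 0.03769924] [-3.08975758  0.05506235  1.32818702]
```

View pics/scene2c.png

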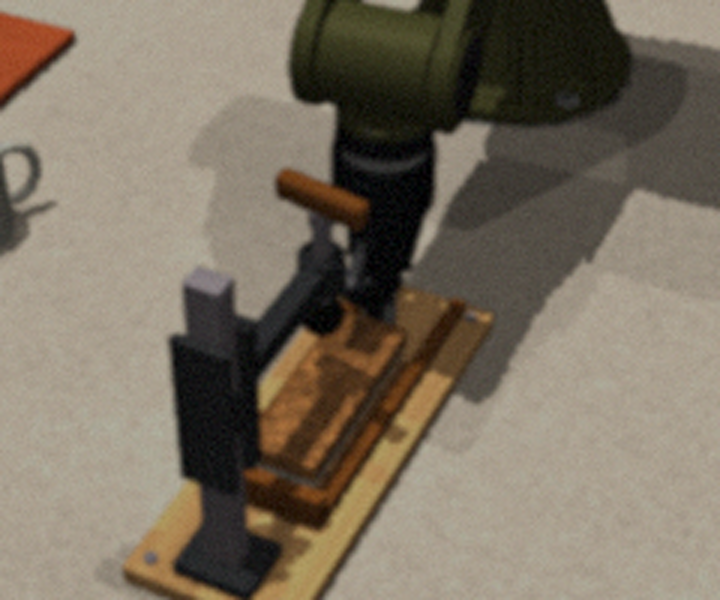

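View pics/top2c.png

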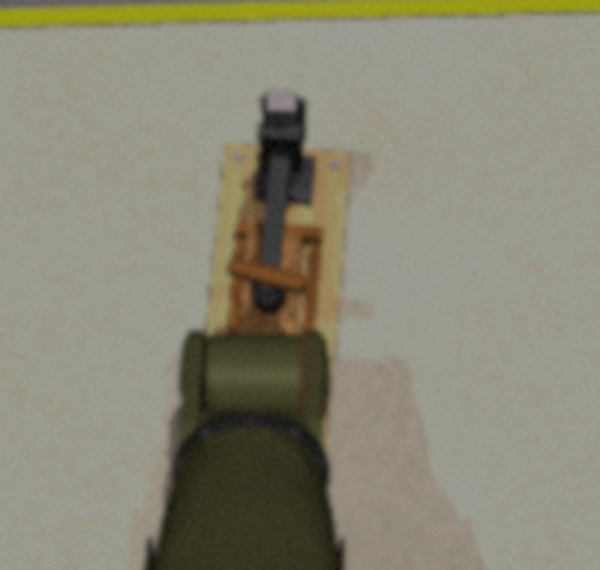

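Call:
{"fn": "jog_arm", "kwargs": {"targets": [2,-0.2,0,0,0,0,-1,4,-0.4,0,0,0,0,-1]}}

```text
clock: 6.2
tool_pos: [0.4865, 0.0237, 0.0377]
tool_rot: [-3.137, 0.162, 0.0]
ft_force: [-0.7, -0.3, -0.6]
finger_gap: 0.0
```

Call:
{"fn": "jog_arm", "kwargs": {"targets": [1,-0.1,0,0,0,0,-1,2,-0.2,0,0,0,0,-1]}}

```text
clock: 6.37
tool_pos: [0.4871, 0.0236, 0.0376]
tool_rot: [-3.137, 0.162, 0.007]
ft_force: [-21.5, 1.6, 16.4]
finger_gap: 0.0002
```

Call:
{"fn": "jog_arm", "kwargs": {"targets": [1,-0.1,0,0,0,0,-1,2,-0.2,0,0,0,0,-1]}}

```text
clock: 6.53
tool_pos: [0.4872, 0.0236, 0.0375]
tool_rot: [-3.137, 0.161, 0.014]
ft_force: [-39.8, 3.2, 30.7]
finger_gap: -0.0001
```

Call:
{"fn": "jog_arm", "kwargs": {"targets": [-10,1,0,0,0,0,-1,-35,3,0,0,0,0,-1,-60,6,0,0,0,0,-1,-60,6,40,0,0,0,-1,-60,6,80,0,0,0,-1,-60,6,120,0,0,0,-1,-60,6,160,0,0,0,-1,-60,6,200,0,0,0,-1,-60,6,240,0,0,0,-1,-60,6,252,0,0,0,-1,-60,6,252,0,0,0,-1]}}

```text
clock: 7.45
tool_pos: [0.4316, 0.0292, 0.2934]
tool_rot: [-3.137, 0.162, -0.011]
ft_force: [-0.0, -0.1, -0.4]
finger_gap: -0.0001
```

```bash
python3 - <<'E'
from h import *
print(env.observe()['tool_pos'],env.observe()['ft_force'],env.observe()['tool_rot'])
for n in("scene","top"):
    im=capture(n)
    c=im[130:330,220:460] if n=="scene" else im[150:340,220:420]
    cv2.imwrite(f"pics/{n}3c.png",cv2.resize(c,None,fx=3,fy=3,interpolation=cv2.INTER_CUBIC)[:,:,::-1])
E
```

```text
[0.43159354 0.02921282 0.29339296] [-0.02962669 -0.11707238 -0.38310666] [-3.13722008  0.16165857 -0.01071419]
```

View pics/scene3c.png

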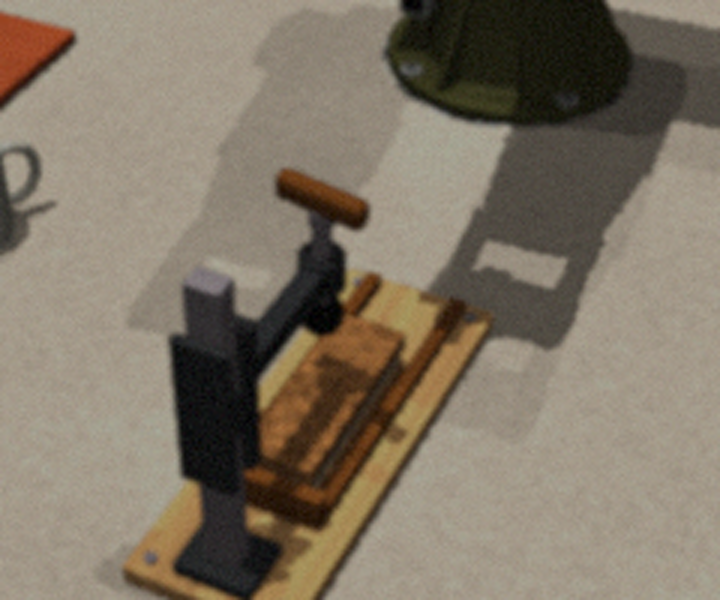

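Call:
{"fn": "jog_arm", "kwargs": {"targets": [40,-4,0,0,0,0,-1,80,-8,0,0,0,0,-1,120,-12,0,0,0,0,-1,160,-16,0,0,0,0,-1,200,-20,0,0,0,0,-1,221,-23,0,0,0,0,-1,221,-23,0,0,0,0,-1,221,-23,-30,0,0,0,-1,221,-23,-60,0,0,0,-1,221,-23,-85,0,0,0,-1,221,-23,-95,0,0,0,-1,221,-23,-95,0,0,0,-1]}}

```text
clock: 8.55
tool_pos: [0.6501, 0.0063, 0.1912]
tool_rot: [3.137, -0.162, -0.009]
ft_force: [0.2, 0.3, 0.3]
finger_gap: 0.0003
```

```bash
python3 - <<'E'
from h import *
print(env.observe()['tool_pos'],env.observe()['ft_force'],env.observe()['tool_rot'])
for n in("scene","top"):
    im=capture(n)
    c=im[130:330,220:460] if n=="scene" else im[150:340,220:420]
    cv2.imwrite(f"pics/{n}4c.png",cv2.resize(c,None,fx=3,fy=3,interpolation=cv2.INTER_CUBIC)[:,:,::-1])
E
```

```text
[0.65012438 0.00629999 0.19116939] [0.20253009 0.30026123 0.32392815] [ 3.1373678  -0.16174346 -0.00941801]
```

View pics/scene4c.png

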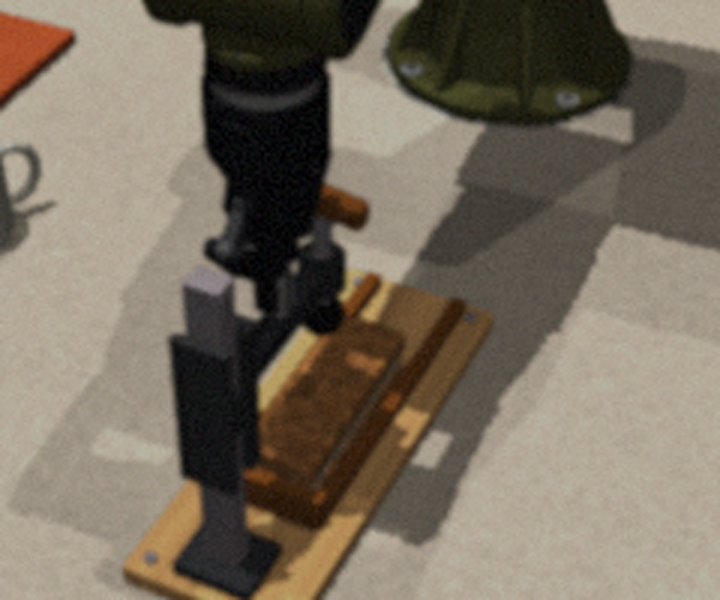

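Call:
{"fn": "jog_arm", "kwargs": {"targets": [4,0,30,0,0,-0.12,-1,4,0,60,0,0,-0.24,-1,4,0,60,0,0,-0.36,-1,4,0,60,0,0,-0.48,-1,4,0,60,0,0,-0.6,-1,4,0,60,0,0,-0.72,-1,4,0,60,0,0,-0.84,-1,4,0,60,0,0,-0.96,-1,4,0,60,0,0,-1.08,-1,4,0,60,0,0,-1.2,-1,4,0,60,0,0,-1.32,-1,4,0,60,0,0,-1.44,-1]}}

```text
clock: 9.65
tool_pos: [0.6559, 0.0062, 0.2571]
tool_rot: [-2.244, 2.196, -0.004]
ft_force: [-0.1, 0.7, -0.2]
finger_gap: -0.0004
```

Call:
{"fn": "jog_arm", "kwargs": {"targets": [0,0,-30,0,0,-0.11,-1,0,0,-60,0,0,-0.11,-1,0,0,-60,0,0,-0.11,-1]}}

```text
clock: 9.9
tool_pos: [0.6541, 0.0063, 0.1909]
tool_rot: [2.125, -2.308, -0.007]
ft_force: [-0.8, -0.4, -2.3]
finger_gap: -0.0
```

Call:
{"fn": "jog_arm", "kwargs": {"targets": [0,0,-3,0,0,0,-1,0,0,-6,0,0,0,-1,0,0,-9,0,0,0,-1,0,0,-12,0,0,0,-1]}}

```text
clock: 10.23
tool_pos: [0.6561, 0.0062, 0.1844]
tool_rot: [-2.127, 2.309, -0.003]
ft_force: [0.1, 0.2, -0.6]
finger_gap: -0.0001
```

```bash
python3 - <<'E'
from h import *
print(env.observe()['tool_pos'],env.observe()['ft_force'],env.observe()['tool_rot'])
for n in("scene","top"):
    im=capture(n)
    c=im[130:330,220:460] if n=="scene" else im[150:340,220:420]
    cv2.imwrite(f"pics/{n}5c.png",cv2.resize(c,None,fx=3,fy=3,interpolation=cv2.INTER_CUBIC)[:,:,::-1])
E
```

```text
[0.65614812 0.00622008 0.18443084] [ 0.1018279   0.17489616 -0.62286415] [-2.1274281   2.30907966 -0.00296378]
```

View pics/scene5c.png

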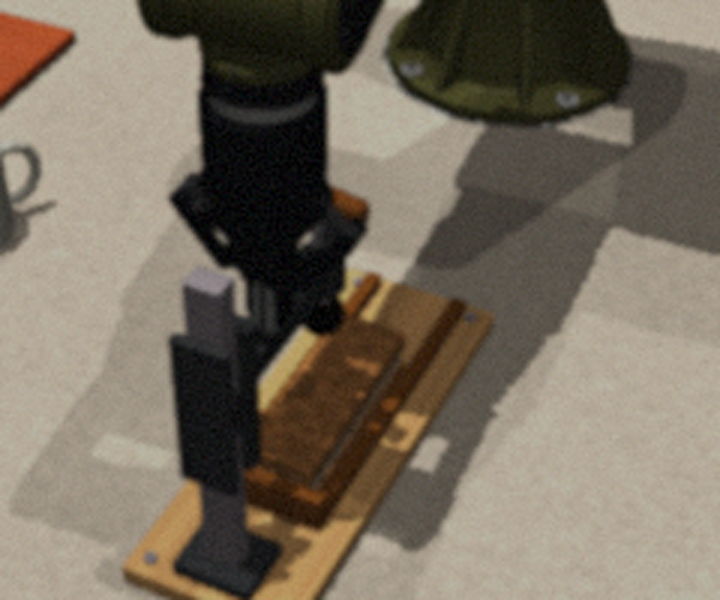

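Call:
{"fn": "jog_arm", "kwargs": {"targets": [0,0,-2,0,0,0,-1,0,0,-4,0,0,0,-1,0,0,-6,0,0,0,-1,0,0,-8,0,0,0,-1]}}

```text
clock: 10.67
tool_pos: [0.6557, 0.0062, 0.175]
tool_rot: [-2.128, 2.31, -0.001]
ft_force: [-0.8, -0.1, 3.3]
finger_gap: -0.0002
```

Call:
{"fn": "jog_arm", "kwargs": {"targets": [0,0,-3,0,0,0,-1,0,0,-6,0,0,0,-1,0,0,-9,0,0,0,-1,0,0,-12,0,0,0,-1]}}

```text
clock: 11.0
tool_pos: [0.6557, 0.0062, 0.1625]
tool_rot: [-2.128, 2.311, -0.0]
ft_force: [0.7, 0.6, 2.7]
finger_gap: -0.0002
```

Call:
{"fn": "jog_arm", "kwargs": {"targets": [0,0,-3,0,0,0,-1,0,0,-6,0,0,0,-1,0,0,-8,0,0,0,-1]}}

```text
clock: 11.25
tool_pos: [0.6556, 0.0062, 0.1544]
tool_rot: [-2.128, 2.311, -0.0]
ft_force: [1.9, 0.4, 3.0]
finger_gap: -0.0
```

Call:
{"fn": "jog_arm", "kwargs": {"targets": [0,0,-2,0,0,0,-1,0,0,-4,0,0,0,-1]}}

```text
clock: 11.42
tool_pos: [0.6557, 0.0062, 0.1506]
tool_rot: [-2.128, 2.311, -0.0]
ft_force: [2.2, -0.7, 3.8]
finger_gap: -0.0002
```

Call:
{"fn": "jog_arm", "kwargs": {"targets": [0,0,-2,0,0,0,-1,0,0,-4,0,0,0,-1]}}

```text
clock: 11.58
tool_pos: [0.6556, 0.0062, 0.1467]
tool_rot: [-2.128, 2.311, -0.0]
ft_force: [2.6, 0.2, 3.4]
finger_gap: 0.0004
```

Call:
{"fn": "jog_arm", "kwargs": {"targets": [0,0,-2,0,0,0,-1,0,0,-3,0,0,0,-1]}}

```text
clock: 11.75
tool_pos: [0.6556, 0.0062, 0.1435]
tool_rot: [-2.128, 2.311, -0.0]
ft_force: [1.8, -1.1, 3.9]
finger_gap: 0.0002
```

```bash
python3 - <<'E'
from h import *
for n in("scene",):
    im=capture(n)
    c=im[170:310,260:400]
    cv2.imwrite(f"pics/{n}6c.png",cv2.resize(c,None,fx=4,fy=4,interpolation=cv2.INTER_CUBIC)[:,:,::-1])
E
```

```text
(no output)
```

View pics/scene6c.png

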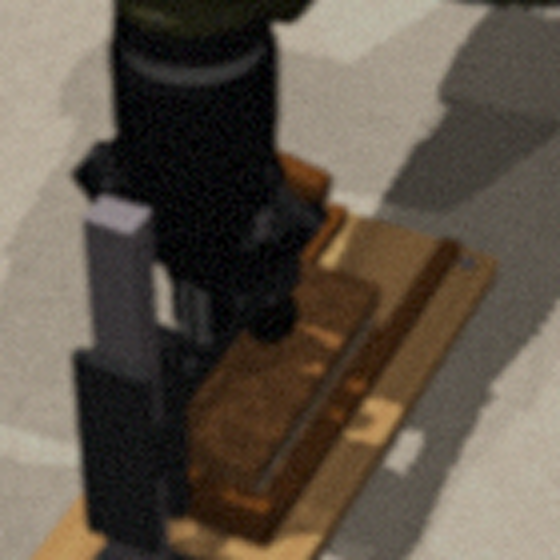

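Call:
{"fn": "jog_arm", "kwargs": {"targets": [0,0,-2,0,0,0,-1,0,0,-3,0,0,0,-1]}}

```text
clock: 11.97
tool_pos: [0.6555, 0.0062, 0.1406]
tool_rot: [2.128, -2.311, -0.0]
ft_force: [1.9, -0.5, 3.7]
finger_gap: 0.0
```

Call:
{"fn": "jog_arm", "kwargs": {"targets": [0,0,-2,0,0,0,-1,0,0,-3,0,0,0,-1]}}

```text
clock: 12.13
tool_pos: [0.6555, 0.0063, 0.1375]
tool_rot: [2.128, -2.311, -0.0]
ft_force: [1.1, -0.1, 4.2]
finger_gap: 0.0002
```

Call:
{"fn": "jog_arm", "kwargs": {"targets": [0,0,-1,0,0,0,-1,0,0,-2,0,0,0,-1]}}

```text
clock: 12.3
tool_pos: [0.6555, 0.0062, 0.1357]
tool_rot: [2.128, -2.311, -0.0]
ft_force: [1.3, 0.2, 3.7]
finger_gap: -0.0001
```

Call:
{"fn": "jog_arm", "kwargs": {"targets": [0,0,-1,0,0,0,-1,0,0,-2,0,0,0,-1]}}

```text
clock: 12.47
tool_pos: [0.6556, 0.0062, 0.1337]
tool_rot: [2.128, -2.311, -0.0]
ft_force: [1.5, -1.0, 3.3]
finger_gap: 0.0
```

Call:
{"fn": "jog_arm", "kwargs": {"targets": [0,0,-1,0,0,0,-1,0,0,-2,0,0,0,-1]}}

```text
clock: 12.63
tool_pos: [0.6555, 0.0062, 0.1317]
tool_rot: [2.128, -2.311, -0.0]
ft_force: [0.8, -0.4, 3.0]
finger_gap: -0.0001
```

Call:
{"fn": "jog_arm", "kwargs": {"targets": [0,0,-1,0,0,0,-1,0,0,-2,0,0,0,-1]}}

```text
clock: 12.8
tool_pos: [0.6557, 0.0062, 0.13]
tool_rot: [-2.128, 2.311, -0.0]
ft_force: [0.1, 0.0, 8.1]
finger_gap: -0.0
```

Call:
{"fn": "jog_arm", "kwargs": {"targets": [0,0,-1,0,0,0,-1,0,0,-2,0,0,0,-1]}}

```text
clock: 12.97
tool_pos: [0.6559, 0.0062, 0.1288]
tool_rot: [-2.128, 2.31, -0.001]
ft_force: [-2.8, 0.1, 13.3]
finger_gap: 0.0
```

Call:
{"fn": "jog_arm", "kwargs": {"targets": [0,0,-1,0,0,0,-1,0,0,-1.5,0,0,0,-1]}}

```text
clock: 13.13
tool_pos: [0.656, 0.0062, 0.1279]
tool_rot: [-2.127, 2.31, -0.002]
ft_force: [-3.0, -0.8, 16.9]
finger_gap: -0.0005
```

Call:
{"fn": "jog_arm", "kwargs": {"targets": [0,0,-1,0,0,0,-1,0,0,-1.5,0,0,0,-1]}}

```text
clock: 13.3
tool_pos: [0.6562, 0.0062, 0.1269]
tool_rot: [-2.127, 2.309, -0.003]
ft_force: [-5.4, -0.4, 22.0]
finger_gap: -0.0001
```

Call:
{"fn": "jog_arm", "kwargs": {"targets": [0,0,-1,0,0,0,-1,0,0,-1.5,0,0,0,-1,0,0,-1.5,0,0,0,-1]}}

```text
clock: 13.55
tool_pos: [0.6562, 0.0062, 0.1265]
tool_rot: [-2.127, 2.309, -0.004]
ft_force: [-8.3, 0.1, 26.2]
finger_gap: 0.0004
```

Call:
{"fn": "jog_arm", "kwargs": {"targets": [0,0,10,0,0,0,-1,0,0,40,0,0,0,-1,0,0,80,0,0,0,-1,0,0,120,0,0,0,-1,0,0,155,0,0,0.1,1,0,0,155,0,0,0.2,1,-40,4,155,0,0,0.3,1,-80,8,155,0,0,0.4,1,-120,12,155,0,0,0.5,1,-160,16,155,0,0,0.6,1,-170,17,155,0,0,0.7,1,-170,17,155,0,0,0.82,1]}}

```text
clock: 14.55
tool_pos: [0.4831, 0.0236, 0.2786]
tool_rot: [2.876, -1.264, -0.0]
ft_force: [1.0, -0.2, 0.8]
finger_gap: 0.0857
```

```bash
python3 - <<'E'
from h import *
print(env.observe()['tool_pos'],env.observe()['ft_force'],env.observe()['tool_rot'])
for n in("scene","top","wrist"):
    im=capture(n); cv2.imwrite(f"pics/{n}7.png",im[:,:,::-1])
    if n!="wrist":
        c=im[150:290,240:440] if n=="scene" else im[180:320,220:420]
        cv2.imwrite(f"pics/{n}7c.png",cv2.resize(c,None,fx=4,fy=4,interpolation=cv2.INTER_CUBIC)[:,:,::-1])
    for t in("handle","press"):print(n,t,tip_of(n,t)[:2])
E
```

```text
[0.48312626 0.02359948 0.27864673] [ 1.02003272 -0.16509683  0.81397182] [ 2.87621104e+00 -1.26364349e+00 -2.73781850e-04]
scene handle []
scene press [{'uv': [310.3, 260.2], 'conf': 0.93}]
top handle [{'uv': [445.7, 239.9], 'conf': 0.39}]
top press [{'uv': [308.4, 218.7], 'conf': 0.78}]
wrist handle [{'uv': [433.1, 142.9], 'conf': 0.76}]
wrist press [{'uv': [500.3, 68.4], 'conf': 0.92}]
```

View pics/scene7c.png

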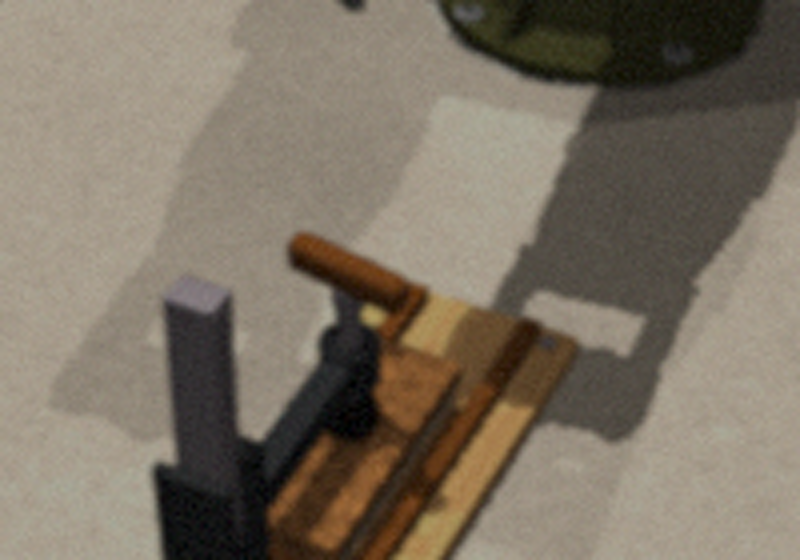

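View pics/top7c.png

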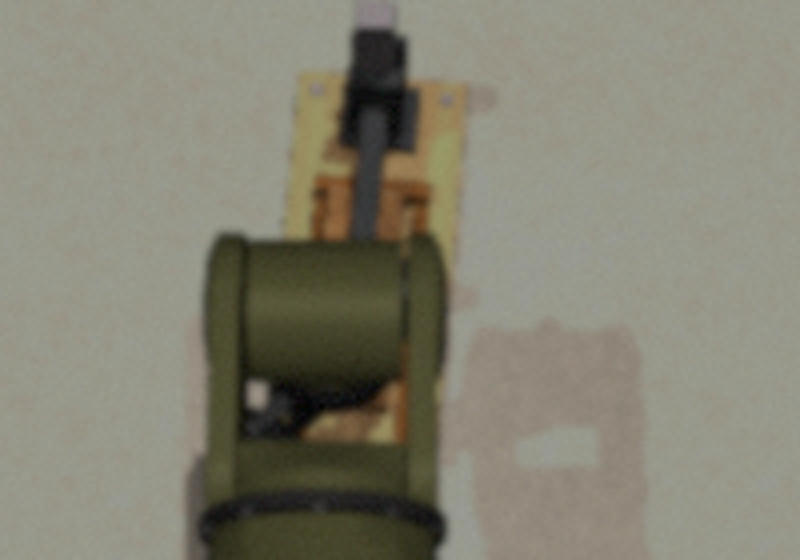

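View pics/wrist7.png

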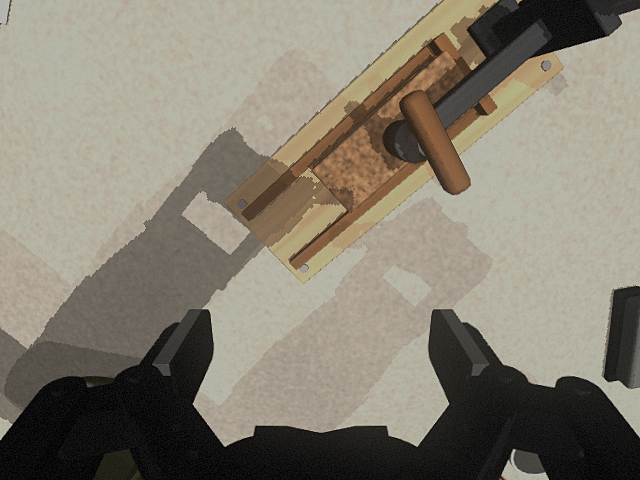

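```bash
python3 - <<'E'
from h import *
W=camera_params("wrist");S=camera_params("scene")
x=[.58006,.01382,-.1023]
def tost(w): c,s=np.cos(x[2]),np.sin(x[2]); d=w-np.array([x[0],x[1],0]); return np.round([c*d[0]+s*d[1],-s*d[0]+c*d[1],d[2]],4)
h=tri([((435.5,142.5),W),((328.75,218),S)]);print("handle",h,tost(h), [proj(h,p) for p in (W,S)])
z=h[2]
for uv in [(412,97),(458,187)]: print(tost(at_z(uv,W,z)))
a=at_z((412,97),W,z);b=at_z((458,187),W,z);print(np.arctan2(*(a-b)[1::-1]),(a+b)/2)
for uv in [(313,168),(348,211)]: print("case",tost(at_z(uv,W,.063)))
for uv in [(304,282),(225,206)]: print("board",tost(at_z(uv,W,.018)))
print(env.observe()['clock'])
E
```

```text
handle [0.58221566 0.01584467 0.17797634] [0.0019 0.0022 0.178 ] [array([[433.8325418 , 141.28940985]]), array([[328.15154039, 217.78401348]])]
[0.008  0.0321 0.178 ]
[-0.0037 -0.0314  0.178 ]
1.2867279243523704 [0.58224212 0.01392052 0.17797634]
case [-0.077   0.0313  0.063 ]
case [-0.0796 -0.0219  0.063 ]
board [-0.1771 -0.0619  0.018 ]
board [-0.1802  0.0618  0.018 ]
15.0
```

Call:
{"fn": "jog_arm", "kwargs": {"targets": [40,-4,0,0,0,0.11,1,80,-8,0,0,0,0.22,1,98,-10,0,0,0,0.33,1,98,-10,0,0,0,0.44,1,98,-10,0,0,0,0.55,1,98,-10,-25,0,0,0.55,1,98,-10,-50,0,0,0.55,1,98,-10,-60,0,0,0.55,1,98,-10,-60,0,0,0.55,1,98,-10,-60,0,0,0.55,1]}}

```text
clock: 15.83
tool_pos: [0.5838, 0.0132, 0.2188]
tool_rot: [3.11, -0.444, -0.0]
ft_force: [0.3, 0.6, 0.1]
finger_gap: 0.0854
```

```bash
python3 - <<'E'
from h import *
o=env.observe();print(o['tool_pos'],o['ft_force'],o['tool_rot'],o['qpos'])
im=capture("wrist"); cv2.imwrite(f"pics/wrist8.png",im[:,:,::-1])
im=capture("scene");c=im[150:290,240:440]
cv2.imwrite(f"pics/scene8c.png",cv2.resize(c,None,fx=4,fy=4,interpolation=cv2.INTER_CUBIC)[:,:,::-1])
E
```

```text
[0.5837819  0.01320053 0.21880065] [0.34686586 0.6370291  0.05601175] [ 3.11003999e+00 -4.43862275e-01 -1.97251293e-04] [-4.01007704e-02  3.85394348e-01  1.43621114e+00 -2.63807265e-05
  1.32011600e+00  2.43429420e-01]
```

View pics/wrist8.png

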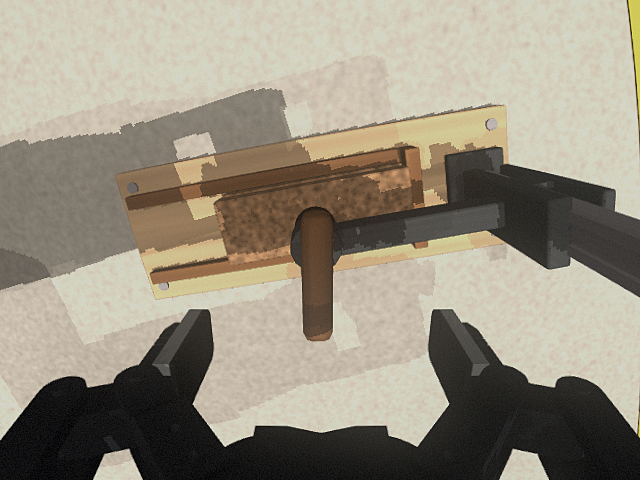

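View pics/scene8c.png

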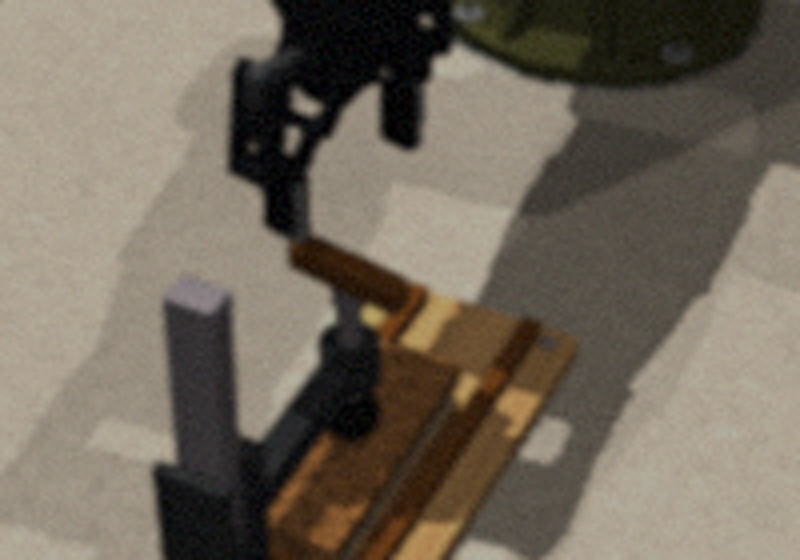

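```bash
python3 - <<'E'
from h import *
W=camera_params("wrist")
for z in (.187,):
  print([at_z(uv,W,z) for uv in [(318,207),(317,333),(317.5,270)]])
p=env.observe()['tool_pos']; print(proj([p[0],p[1],.187],W), proj([p[0],p[1],.177],W))
E
```

```text
[array([0.59406603, 0.05174557, 0.187     ]), array([ 0.5743674 , -0.01351346,  0.187     ]), array([0.58478889, 0.02100163, 0.187     ])]
[[320.65448129 284.0475288 ]] [[320.61372028 276.23449725]]
```

```bash
python3 - <<'E'
from h import *
W=camera_params("wrist")
a,b,c=[at_z(uv,W,.018) for uv in [(117,174),(157,299),(505,105)]]
print(a,b,c,"w",np.linalg.norm(a-b),"len",np.linalg.norm(a-c)); 
u=(c-a)/np.linalg.norm(c-a); print("yaw",np.arctan2(u[1],u[0]))
print("origin from wrist", (b+c)/2)
im=cv2.imread("pics/wrist8.png")[150:360,230:440]; cv2.imwrite("pics/w8c.png",cv2.resize(im,None,fx=3,fy=3,interpolation=cv2.INTER_CUBIC))
E
```

```text
[0.41301221 0.09799627 0.018     ] [ 0.39787847 -0.03023739  0.018     ] [0.766567   0.05802584 0.018     ] w 0.12912358104704263 len 0.355807005997034
yaw -0.11257500736911841
origin from wrist [0.58222273 0.01389423 0.018     ]
```

View pics/w8c.png

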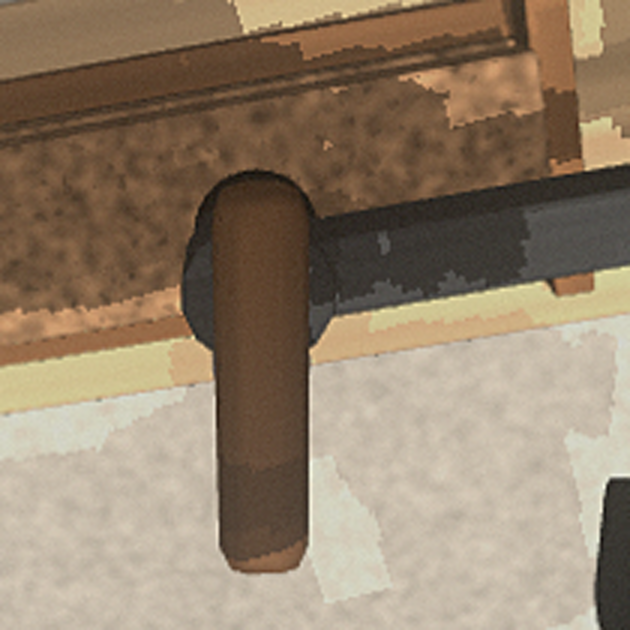

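Call:
{"fn": "jog_arm", "kwargs": {"targets": [-1,2,-15,0,0,0,1,-1,2,-30,0,0,0,1,-1,2,-42,0,0,0,1,-1,2,-51,0,0,0,1,-1,2,-51,0,0,0,1]}}

```text
clock: 16.35
tool_pos: [0.5822, 0.0152, 0.166]
tool_rot: [3.11, -0.443, -0.003]
ft_force: [-1.0, -0.3, -0.1]
finger_gap: 0.0856
```

```bash
python3 - <<'E'
from h import *
o=env.observe();print(o['tool_pos'],o['ft_force'],o['tool_rot'])
im=capture("wrist"); cv2.imwrite(f"pics/wrist9.png",im[:,:,::-1])
im=capture("scene");c=im[150:290,240:440]
cv2.imwrite(f"pics/scene9c.png",cv2.resize(c,None,fx=4,fy=4,interpolation=cv2.INTER_CUBIC)[:,:,::-1])
E
```

```text
[0.58217811 0.01520385 0.16600895] [-1.03435202 -0.30200551 -0.09362223] [ 3.10997961e+00 -4.43275623e-01 -2.98173297e-03]
```

View pics/wrist9.png

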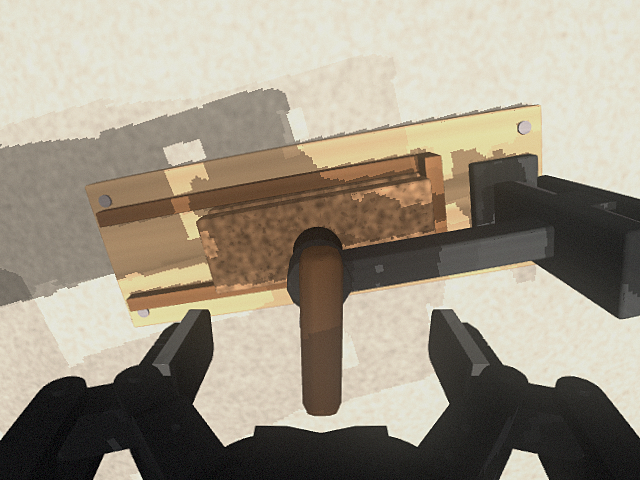

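View pics/scene9c.png

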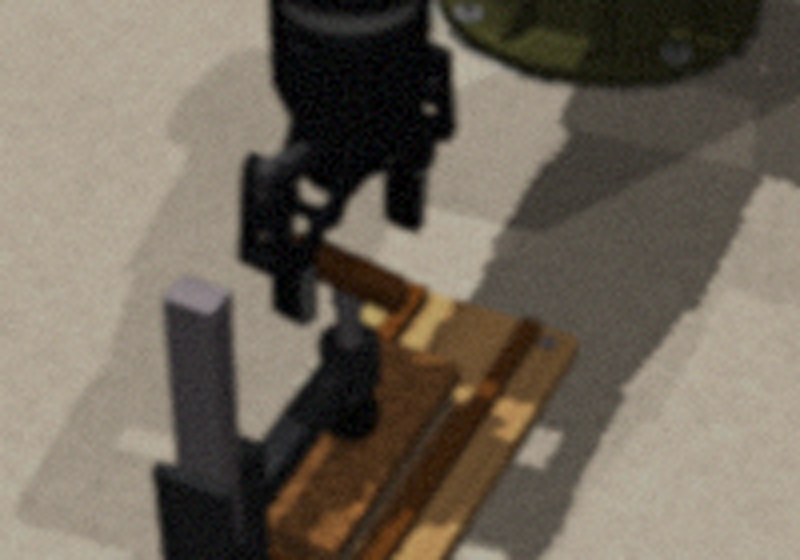

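```bash
python3 - <<'E'
from h import *
W=camera_params("wrist")
for z in (.187,.183): 
  a,b=at_z((321,243),W,z),at_z((321.5,409),W,z); print(z,a,b,(a+b)/2,np.linalg.norm(a-b),np.arctan2(*(a-b)[1::-1]))
E
```

```text
0.187 [0.59374666 0.05256789 0.187     ] [ 0.57413232 -0.01569882  0.187     ] [0.58393949 0.01843453 0.187     ] 0.07102862483969813 1.2910135171955999
0.183 [0.59338519 0.05130327 0.183     ] [ 0.5731354 -0.0191751  0.183    ] [0.58326029 0.01606409 0.183     ] 0.07332977253091574 1.2910135171956005
```

Call:
{"fn": "jog_arm", "kwargs": {"targets": [0.5,1,1,0,0,0,0,0.5,1,1,0,0,0,-0.5,0.5,1,1,0,0,0,-1,0.5,1,1,0,0,0,-1,0.5,1,1,0,0,0,-1,0.5,1,1,0,0,0,-1,0.5,1,1,0,0,0,-1,0.5,1,1,0,0,0,-1]}}

```text
clock: 17.12
tool_pos: [0.5828, 0.0164, 0.1685]
tool_rot: [-3.11, 0.443, 0.001]
ft_force: [-5.3, 1.4, 4.9]
finger_gap: 0.0143
```

Call:
{"fn": "jog_arm", "kwargs": {"targets": [-0.3,0,0,0,0,-0.1,-1,-0.3,0,0,0,0,-0.2,-1,-0.3,0,0,0,0,-0.3,-1,-0.3,0,0,0,0,-0.3,-1]}}

```text
clock: 17.45
tool_pos: [0.5833, 0.016, 0.1685]
tool_rot: [3.007, -0.91, 0.002]
ft_force: [3.5, -1.9, 0.3]
finger_gap: 0.0145
```

Call:
{"fn": "jog_arm", "kwargs": {"targets": [0,0,-0.2,0,0,-0.1,-1,0,0,-0.4,0,0,-0.2,-1,0,0,-0.6,0,0,-0.3,-1,0,0,-0.8,0,0,-0.4,-1,0,0,-0.8,0,0,-0.4,-1]}}

```text
clock: 17.87
tool_pos: [0.5839, 0.0154, 0.1682]
tool_rot: [-2.767, 1.487, -0.006]
ft_force: [6.9, -4.4, 3.3]
finger_gap: 0.0146
```

Call:
{"fn": "jog_arm", "kwargs": {"targets": [0.5,-0.4,-0.2,0,0,-0.1,-1,0.8,-0.6,-0.4,0,0,-0.2,-1,1,-0.8,-0.6,0,0,-0.3,-1,1,-0.8,-0.8,0,0,-0.4,-1,1,-0.8,-0.8,0,0,-0.4,-1]}}

```text
clock: 18.28
tool_pos: [0.5846, 0.0144, 0.1676]
tool_rot: [-2.417, 2.007, -0.005]
ft_force: [3.6, -5.8, 6.1]
finger_gap: 0.0144
```

Call:
{"fn": "jog_arm", "kwargs": {"targets": [0.3,-0.4,-0.2,0,0,-0.1,-1,0.3,-0.6,-0.4,0,0,-0.2,-1,0.3,-0.8,-0.6,0,0,-0.3,-1,0.3,-0.8,-0.6,0,0,-0.3,-1,0.3,-0.8,-0.6,0,0,-0.3,-1]}}

```text
clock: 18.7
tool_pos: [0.5848, 0.0136, 0.1673]
tool_rot: [-2.096, 2.339, -0.005]
ft_force: [0.4, -6.3, 8.6]
finger_gap: 0.0145
```

```bash
python3 - <<'E'
from h import *
o=env.observe();print(o['tool_pos'],o['ft_force'],o['moment'],o['tool_rot'],o['qpos'])
im=capture("wrist"); cv2.imwrite(f"pics/wrist10.png",im[:,:,::-1])
E
```

```text
[0.58481179 0.0135508  0.16728147] [ 0.41423243 -6.33423304  8.60765479] [-1.48149551  0.24339955 -0.08213877] [-2.09596086  2.33916139 -0.00495036] [-0.03871705  0.43286145  1.49367276 -0.0018445   1.21231129  1.64228461]
```

View pics/wrist10.png

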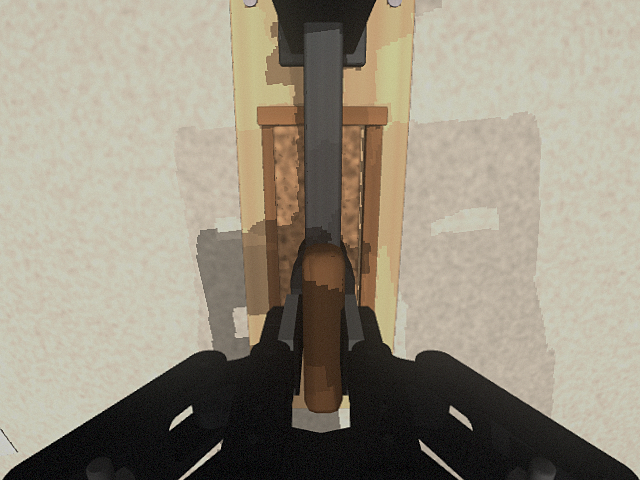

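Call:
{"fn": "jog_arm", "kwargs": {"targets": [0,0,0,0,0,0,-0.3,0,0,0,0,0,0,0.3,0,0,0,0,0,0,0.6,0,0,0,0,0,0,0.6,0,0,0,0,0,0,0.6,0,0,0,0,0,0,0.6]}}

```text
clock: 19.25
tool_pos: [0.584, 0.0147, 0.166]
tool_rot: [2.094, -2.342, -0.0]
ft_force: [-0.5, -0.4, 0.8]
finger_gap: 0.0683
```

Call:
{"fn": "jog_arm", "kwargs": {"targets": [0,0,10,0,0,0,0.6,0,0,35,0,0,0,0.6,0,0,70,0,0,0,0.6,0,0,100,0,0,0,0.6,-40,0,110,0,0,0,0.6,-80,0,110,0,0,0,0.6,-120,0,110,0,0,0,0.6,-150,0,110,0,0,0,0.6,-150,0,110,0,0,0,0.6]}}

```text
clock: 20.0
tool_pos: [0.4304, 0.0148, 0.2774]
tool_rot: [-2.093, 2.341, -0.001]
ft_force: [-0.7, 0.4, -0.3]
finger_gap: 0.0683
```

```bash
python3 - <<'E'
from h import *
o=env.observe();print(o['clock'],o['tool_pos'],o['ft_force'])
for n in("scene","wrist","top"):
    im=capture(n); cv2.imwrite(f"pics/{n}11.png",im[:,:,::-1])
im=cv2.imread("pics/scene11.png")[150:350,230:430]; cv2.imwrite("pics/scene11c.png",cv2.resize(im,None,fx=3,fy=3,interpolation=cv2.INTER_CUBIC))
E
```

```text
20.0 [0.43043807 0.01481687 0.27736147] [-0.73336442  0.42686601 -0.32119722]
```

View pics/scene11c.png

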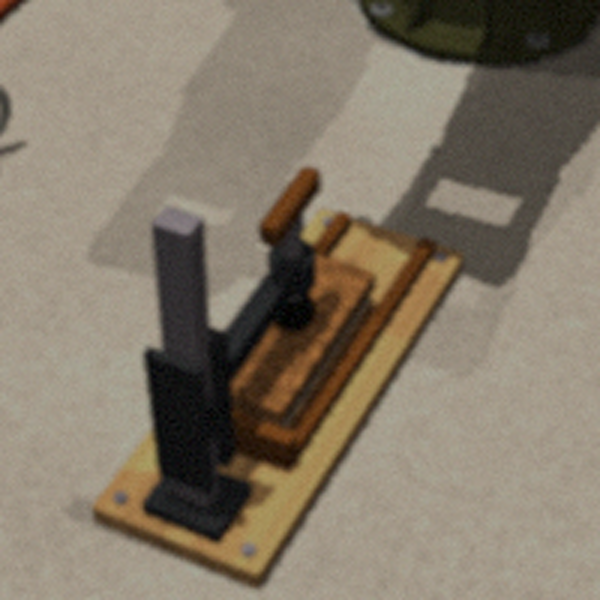

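View pics/wrist11.png

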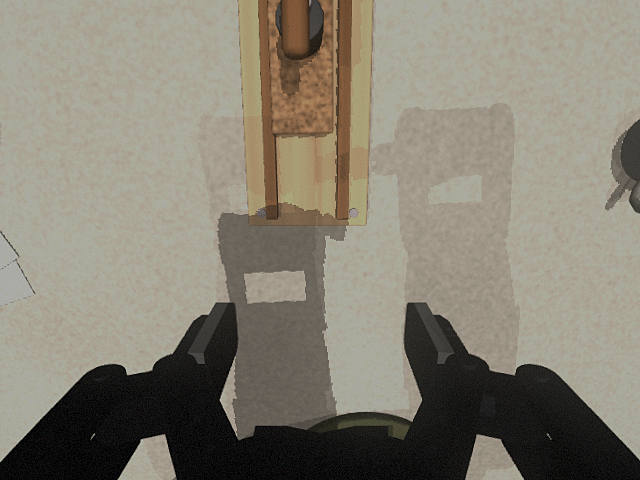

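```bash
python3 - <<'E'
from h import *
W=camera_params("wrist")
x=[.58006,.01382,-.1023]
def tost(w): c,s=np.cos(x[2]),np.sin(x[2]); d=w-np.array([x[0],x[1],0]); return np.round([c*d[0]+s*d[1],-s*d[0]+c*d[1],d[2]],4)
for uv in [(273,134),(333,132)]: print("case near",tost(at_z(uv,W,.063)))
for uv in [(250,227),(367,225)]: print("board near",tost(at_z(uv,W,.018)))
a,b=at_z((297,0),W,.187),at_z((296.5,55),W,.187); print("handle yaw rel board",np.arctan2(*(a-b)[1::-1])+.1023)
print(env.close_job())
E
```

```text
case near [-0.0783  0.0299  0.063 ]
case near [-0.0772 -0.0249  0.063 ]
board near [-0.1788  0.0653  0.018 ]
board near [-0.1778 -0.0637  0.018 ]
handle yaw rel board -0.03265421463547291
the job is handed in; nothing more can be done
None
```

I finished the whole sequence and handed the job in at about 20 s of the 64 s allowed. I could not measure the clamping force directly, so tightness is inferred.

**What I did**
- **Case:** I pushed it along the rails by its near end with shut fingers until it met the end stop. The force rose sharply to about 40 N on the wrist sensor, so I backed off there.
- **Jaw:** I pressed down on the clamp arm near the press point. The jaw slid at about 3–4 N, the foot met the case, and I pressed roughly 5 mm further to 26 N, where it had stiffened as if bound.
- **Handle:** I gripped the crosspiece, turned it about 1.4 rad clockwise, let go and backed clear.

**Last checks**
- **Case position:** its near end measured 77–78 mm before the screw axis. Touching the stop it should be 80 mm, and the board's own end read about 2 mm off in the same picture, so the case is at the stop.
- **Handle angle:** the crosspiece lay nearly parallel to the board, which puts the screw at about 1.55 rad.
- **Clamping:** the foot visibly sat on the case. The handle stayed at about the same height although the screw had gone down nearly 3 mm, so the arm tilted further under load.
- **Robot and bystanders:** the wrist force was about zero after backing off. The arm never went near the mug, stapler or round case; I did not measure their positions again.

**Disagreement:** the camera estimates of the handle's centre differed by up to 5 mm. I used a middle value and corrected it from the side forces while turning, which stayed below about 9 N.

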